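Press a slide plate under its leaf spring

ROBOT

A 6-joint arm with a two-finger parallel gripper is mounted at the origin on the work surface. World frame = base frame: x ahead of the robot, y to its left, z up, the work surface at z = 0. Lengths are in m, angles in rad, forces in N, time in s.
With the tool pointing down it reaches from about 0.3 to 0.875 m from the base axis. Payload 6.4 kg.
Tool frame: the origin (TCP) lies at the very end of the fingers, on their centre line; the grasp point (between the pads) lies 19 mm behind it; z points along the fingers, y is the line along which they close (so a half turn about z gives the same grasp; the last joint's range is limited). The gripper opens to 85 mm and grips with 20 to 120 N. Pads are 22 mm wide; open, the fingers measure 114 mm over their backs; the gripper's body (76 mm by 85 mm) begins 54 mm behind the grasp point. The pads swing forward as they close: fully open they stand 13 mm farther back than shut.
Start: joints at [-1.342, 0.181, 1.607, -0, 1.354, -0.206], TCP at [0.242, -0.522, 0.205] pointing down, gripper open.
Joint ranges: [-2.99, 2.99], [-0.89, 2.07], [0.3, 2.58], [-1.14, 4.28], [0, 2.63], [-3.12, 3.12]. Speed limits (rad/s): [2.57, 2.57, 3.01, 3.14, 3.14, 3.14].

INTERFACE

Orientations are given as a unit quaternion [w, x, y, z].
In Python, from bench import ctrl, viewer gives the robot as it stands (ctrl), with the cameras (viewer).
- The arm moves only by the shell command python3 jog.py 'ROWS'. ROWS is 1 to 10 rows, one to a line, with the numbers parted by commas; each row has 7 numbers: dx, dy, dz in m, then a rotation vector rx, ry, rz in rad, then the opening from 0.0 (shut) to 1.0 (fully open); each row is the pose to reach, as a shift and turn from the pose commanded when the command began, along the tool's axes at that moment; what a row does not reach only later rows make up. A row lasts 1/8 s, in which the tool goes at most 0.0625 m and 0.188 rad, less where a joint would pass 70% of its speed; a pose out of reach is approached as far as the arm can. The fingers move at their own pace and stop on an object; the grip force is fixed at half the most. Time passes only in rows, so rows that do not move let the fingers close. It prints the time, the measured TCP pose, the force, the opening and the grip force at its end. Input that does not fit is refused with a message, and nothing moves.
- ctrl.get_obs(): the state, without advancing time (a new reading comes with each control period).
- viewer.camera(name): name is "side" or "top" or "wrist"; returns the picture (480x640x3 uint8, blue, green, red); there is no depth.
- viewer.camera_params(name): a dict with "fovy" (degrees; the focal length in pixels is half the picture's height over the tangent of half this angle, whatever the lens; pixels are square), "cx", "cy" (the principal point, pixels), "view" (4x4, takes a point from world to camera coordinates). Camera axes: x right, y up, looking along -z (the intrinsics and any distortion apply to the point x, -y, -z); pixel columns grow to the right and rows downward; lengths in m; the calibration is good to about 2 mm. The wrist camera is an equidistant fisheye: a pixel r from the principal point sees the ray r / f radians off the axis. A picture is of the moment at which its call begins: read the wrist's pose just before it. camera_params takes no time and is no camera call; for the wrist camera it gives the pose at the moment of the call.
- ctrl.hand_in(): hands the job in; it is judged then, once.
The state is a dict: "time_s": time; "q": joint angles; "dq": joint speeds; "joint_efforts": joint torques, N m; "eef_pos": TCP position; "eef_rot": TCP orientation; "wrist_force": force on the tool from outside, world axes, zero at the start; "torque": the same for the moment, N m; "opening": opening from 0.0 (shut) to 1.0 (fully open); "grasp_force": force on a finger pad.
Only numpy, scipy, OpenCV 4.12 (cv2) and the standard library are available. Lean on these libraries where they do the work, as an engineer would, in place of code of your own. Each camera call takes 0.05 s, during which the arm holds its last target. There are 200 camera calls.

TASK

Load the dark slide plate with the orange push bar into the fixture with the fingertips: press it down hard on its sprung bed, right behind the push bar, and keep pressing while you slide it along the channel so that its nose passes under the brass leaf spring and comes fully home against the blue end stop. Then let go and move clear, so that the leaf spring holds the plate. Do not lift the plate, do not touch the leaf spring, and leave everything else where it is.

Things in the scene. Friction and masses are not known exactly. Their poses are not given: they have to be found in the camera images.
- fixture: Fixed aluminium channel, 340 x 110 mm. x axis: slide direction, along the channel from its open end to the blue end stop; z up. Origin: centre of the base's underside, on the table. In this frame, mm: side rails' inner faces y = +-37, outer +-51, tops z = 46; a white sprung bed lies between them, x = -163 to 129, top at z = 40 when up
- bed (a joint): how far the white bed has sunk, m: 0 up, 0.016 hard bottom. It sinks straight down, always level. With the plate on it it stays up until pressed with about 6 N, then sinks 1 mm per further 0.8 N (14 N at 11 mm). Bed and leaf spring are slippery (friction 0.2)
- stop (a point): middle of the blue end stop's face that the nose meets, at fixture (130, 0, 45) mm. The stop is 90 wide, its top at z = 62; the clamp and screws of the leaf spring on it reach z = 72
- leaf: brass leaf spring, 40 wide, 3 thick, over the channel's middle. Origin: its root on the stop, fixture (134, 0, 60) mm. It slopes down to a bow (underside x = 80, z = 41), then up to its blunt free lip at x = 55. It bends only upward about its root: 3 N at the bow to start, then 1 N per mm
- lip (a point): middle of the leaf spring's free lip, fixture (55, 0, 48.5) mm at rest; underside z = 47, top z = 50. A plate that is not pressed (top z = 54) butts against it and is stopped; pressed down 8 mm or more (9 to 13 is right) it goes under, then lifts the bow as it slides on
- plate: the slide plate: dark metal, 150 long (x), 70 wide (y), 14 thick, about 0.25 kg, loose on the bed between the rails, x axis as the fixture's (nose to the stop). Origin: centre of its underside. Its orange push bar, 60 wide, 14 high, stands on top from plate x = -30 (rear face) to -20 mm. At the start the nose is 20 to 60 mm short of the lip
- nose (a point): middle of the upper edge of the plate's front end: plate (75, 0, 14) mm. Fully home it is at fixture x = 130 mm
- press_spot (a point): the place to press: on the plate's top, 14 mm behind the push bar's rear face, plate (-44, 0, 14) mm; the plate reaches 31 mm farther back. When home it is at fixture x = 11 mm, 44 mm short of the lip
- screw_bin: open yellow plastic bin, 100 x 80 x 50 high; origin: centre of its underside (mm)
- glue: red adhesive bottle with a blue spout, 36 across, 115 tall; origin: centre of its underside (mm)
- cups: stack of white plastic cups, 80 across, 72 tall; origin: centre of its underside (mm)
- spare_plate: a second dark slide plate, like the first but with a grey push bar, lying on the table (28 high overall); to be left alone; origin: centre of its underside (mm)
- driver: screwdriver with a red handle, 170 long, lying along its x axis (mm)
- hex_key: T-handled hex key lying flat, red handle 106 across, shaft 134 long; origin: under the middle of the handle (mm)
- lens_frame: dark square frame, 80 x 80, 18 thick, standing on edge; origin: centre of its underside (mm)

How it is judged:
On the way, in this order (a step that is already met when the one before it is completed fails the run):
1. pressed down by the fingers, the plate's nose has gone at least 10 mm under the leaf spring's lip (x of nose in the frame of fixture between 0.065 and 0.12 m and z of nose in the frame of fixture below 0.049 m and contact force between the fingers and plate above 3 N), for 0.05 s.
2. the plate is home against the end stop, under the spring (x of nose in the frame of fixture above 0.126 m and z of nose in the frame of fixture below 0.053 m and y of nose in the frame of fixture between -0.005 and 0.005 m and contact force between leaf and plate above 1.5 N), for 0.1 s.
At the end, for the whole second after the job is handed in: The plate lies level (within 0.06 rad) and at rest in the channel with its nose within 4 mm of the end stop, its top below fixture height 53 mm, and the leaf spring bearing down on it with more than 1.5 N (all of step 2 and linear speed of plate below 0.01 m/s and angle between plate's own z axis and vertical below 0.06 rad); the robot touches nothing.
It fails at once if the plate is lifted more than 12 mm above its raised bed or tipped by more than 0.3 rad (z of plate in the frame of fixture above 0.052 m or angle between plate's own z axis and vertical above 0.3 rad).
It fails at once if the robot touches the leaf spring itself (more than 0.5 N) (contact force between any of the fingers, the arm and leaf above 0.5 N).
It fails at once if a bystander is moved more than 20 mm (distance of any of screw_bin, glue, cups, spare_plate, driver, hex_key, lens_frame from where it was at the start of the episode above 0.02 m).
It also fails if it takes over 42 s, if anything falls off the work surface, if the arm or the gripper's body presses on something with over 40 N, if the wrist force passes 120 N, or if a joint passes its speed limit or range.

## Working session

There is one attempt and no reset: what is moved stays moved. The work goes in short steps, Python scripts to look and compute and a shell command to move; the robot and the scene stay as the last step left them, time stands still between calls to the robot, and variables do not carry over. Pictures are saved under pics/ and viewed, at most 10 in all, crops included, and the job is handed in when it is done.

```bash
ls; mkdir -p pics; python3 - <<'E'
from bench import ctrl, viewer
import cv2,numpy as np
o=ctrl.get_obs();print(o)
for n in("side","top"):
    cv2.imwrite(f"pics/{n}0.png",viewer.camera(n));p=viewer.camera_params(n);print(n,p)
E
```

```text
bench.py
jog.py
pics
{'time_s': 0.0, 'q': array([-1.34229386e+00,  1.81543390e-01,  1.60799872e+00, -5.17038742e-06,
        1.35379708e+00, -2.06291128e-01]), 'dq': array([ 4.51421438e-04,  1.85132667e-04, -6.06083143e-05,  2.23771764e-04,
        1.91730108e-03,  4.66315957e-04]), 'joint_efforts': array([-2.44440143e-04, -4.44870400e+01, -3.51341164e+01, -2.32309112e-04,
        9.00687970e-03, -6.31910737e-06]), 'eef_pos': array([ 0.24208507, -0.52090171,  0.20398736]), 'eef_rot': array([-8.73185367e-04,  9.76461745e-01,  2.15688892e-01, -1.22219421e-05]), 'wrist_force': array([-0.66466468, -0.17939628, -0.11235326]), 'torque': array([ 0.01579247,  0.02025312, -0.02600374]), 'grasp_force': 0.0, 'opening': 1.0001602953678133}
side {'fovy': 46.94751405069792, 'cx': 314.3311876558506, 'cy': 245.02601009761557, 'view': array([[-0.77018253, -0.63780322, -0.00509234,  0.4647037 ],
       [ 0.33978916, -0.41704465,  0.84298107, -0.2126683 ],
       [-0.53977977,  0.64751897,  0.53791912, -0.8958036 ],
       [ 0.        ,  0.        ,  0.        ,  1.        ]])}
top {'fovy': 55.26757382059256, 'cx': 317.1539619705781, 'cy': 236.88870943933944, 'view': array([[ 0.02101015, -0.99883422,  0.04346006,  0.01927598],
       [ 0.98967164,  0.02694365,  0.14079804, -0.5792295 ],
       [-0.14180487,  0.040053  ,  0.98908399, -0.88458258],
       [ 0.        ,  0.        ,  0.        ,  1.        ]])}
```

View pics/top0.png

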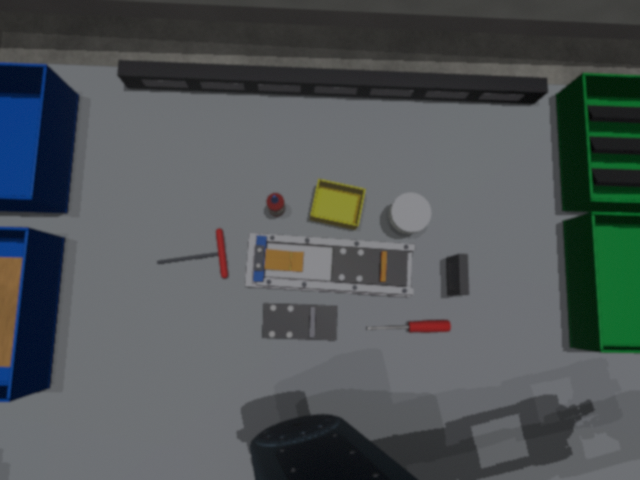

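View pics/side0.png

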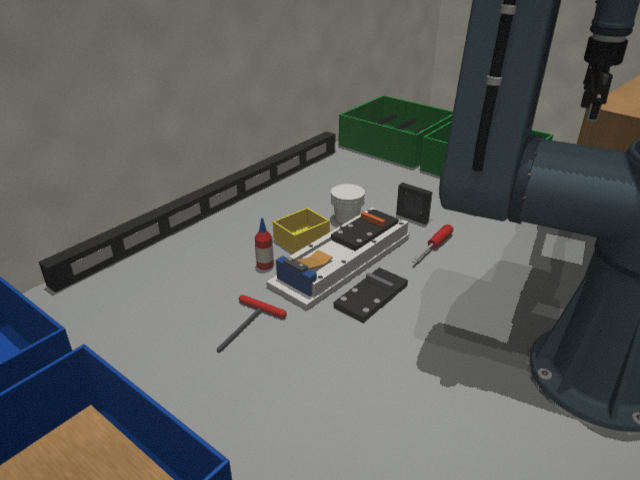

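The top view shows the channel running from about (412,268) at the open end to the blue stop at (260,262). The plate spans columns 331–410 with its orange bar at (383,266), and the brass leaf is at (285,261). In the side view the stop is at (297,275) and the bar at (373,217). I'll enlarge both.

```bash
python3 - <<'E'
import cv2
a=cv2.imread("pics/top0.png")[222:307,235:425];cv2.imwrite("pics/topc.png",cv2.resize(a,None,fx=4,fy=4,interpolation=cv2.INTER_CUBIC))
a=cv2.imread("pics/side0.png")[195:315,260:420];cv2.imwrite("pics/sidec.png",cv2.resize(a,None,fx=5,fy=5,interpolation=cv2.INTER_CUBIC))
E
```

```text
(no output)
```

View pics/topc.png

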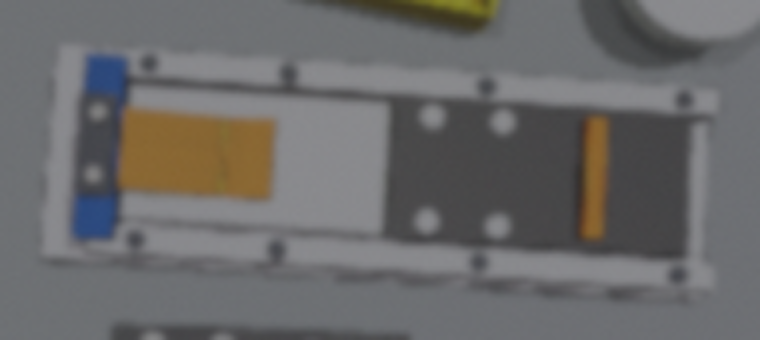

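View pics/sidec.png

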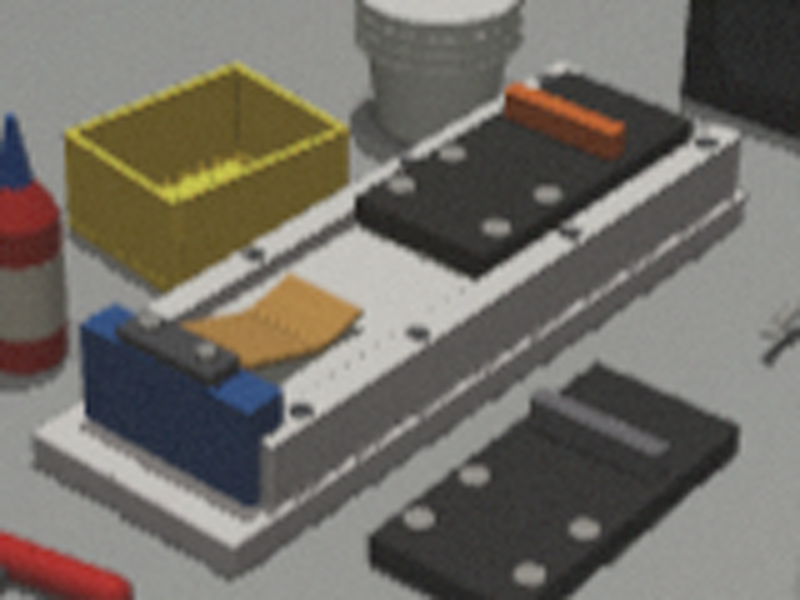

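The crops show matching features: the plate's 4 rivets, its front corners, the bar ends, the lip corners, the rail screws and the clamp screws. I'll triangulate them from the two views.

```bash
cat > tri.py <<'E'
import numpy as np
from scipy.optimize import least_squares
from bench import ctrl, viewer
P={n:viewer.camera_params(n) for n in("top","side")}
def proj(n,X):
    p=P[n];c=p["view"]@np.append(X,1);f=240/np.tan(np.radians(p["fovy"]/2))
    return np.array([p["cx"]+f*c[0]/-c[2],p["cy"]-f*c[1]/-c[2]])
def tri(a,b):
    r=least_squares(lambda X:np.r_[proj("top",X)-a,proj("side",X)-b],[.5,0,.05]);return r.x,np.abs(r.fun).max()
E
python3 - <<'E'
from tri import *
T=lambda x,y:np.array([235+(x+.5)/4-.5,222+(y+.5)/4-.5]);S=lambda x,y:np.array([260+(x+.5)/5-.5,195+(y+.5)/5-.5])
D=dict(rivFL=((432,117),(400,184)),rivRL=((503,122),(453,153)),rivFR=((427,221),(496,227)),rivRR=((498,226),(548,194)),
noseL=((389,100),(358,199)),noseR=((384,236),(482,266)),lipL=((274,119),(292,274)),lipR=((271,199),(362,313)),
r1=((135,240),(301,410)),r2=((277,250),(418,333)),r3=((479,262),(570,233)),r4=((678,275),(707,142)),l2=((289,74),(255,253)),
barL=((596,117),(512,87)),barR=((594,240),(622,130)),ck1=((98,111),(149,320)),ck2=((93,174),(206,350)))
R={}
for k,(a,b) in D.items():
    x,e=tri(T(*a),S(*b));R[k]=x;print(k,(x*1000).round(1),round(e,2))
for a,b in(("r1","r4"),("rivRL","rivFL"),("rivRR","rivFR")):
    d=R[b]-R[a];print(a,b,np.degrees(np.arctan2(d[1],d[0])),np.linalg.norm(d))
E
```

```text
rivFL [549.1 -17.6  56.6] 0.42
rivRL [547.5 -53.   56.3] 0.47
rivFR [497.7 -15.8  56.2] 0.43
rivRR [496.  -50.9  56.3] 0.45
noseL [556.4   3.4  56.4] 0.84
noseR [490.    4.6  50.4] 0.53
lipL [545.9  59.9  51.5] 0.84
lipR [507.4  61.   49.2] 0.26
r1 [485.4 127.   48.4] 0.43
r2 [482.3  57.4  48.4] 0.34
r3 [478.6 -42.7  47.8] 0.42
r4 [ 474.2 -141.9   48.5] 0.54
l2 [569.7  53.5  48.8] 0.38
barL [549.3 -97.2  69.2] 0.78
barR [489.7 -95.9  69.6] 0.45
ck1 [545.7 145.3  73.6] 0.52
ck2 [515.4 146.7  73.5] 0.41
r1 r4 -92.3894012897745 0.2691773726015319
rivRL rivFL 87.39633022526638 0.035432980122071245
rivRR rivFR 87.2824841601331 0.03508036211339531
```

Heights come out at rivets 56, bar top 69, rails 48 and lip 50, each about 1–2 mm above the given sizes. The bar is 60 mm long and the rivet lines are at 87.3–87.6°, so the measurements agree.

- **Fixture:** origin (524.2, 5.5) mm, yaw 87.5°.
- **Nose:** fixture x ≈ −2.
- **Press spot:** world (519, −115) mm.

I'll move above the press spot with the fingers shut and tool x along the slide.

```bash
python3 jog.py '0.05,-0.03,0,0,0,-0.15,0
0.1,-0.06,0,0,0,-0.3,0
0.15,-0.09,0,0,0,-0.45,0
0.2,-0.12,0,0,0,-0.6,0
0.25,-0.15,0,0,0,-0.75,0
0.3,-0.18,0.0,0,0,-0.9,0
0.35,-0.21,0.03,0,0,-1.05,0
0.4,-0.24,0.06,0,0,-1.0924,0
0.422,-0.252,0.085,0,0,-1.0924,0
0.422,-0.252,0.085,0,0,-1.0924,0'
python3 - <<'E'
from bench import ctrl, viewer
import cv2
from scipy.spatial.transform import Rotation as R
o=ctrl.get_obs();print(o["eef_pos"],R.from_quat(o["eef_rot"],scalar_first=True).as_matrix().round(4),o["wrist_force"],o["q"])
a=viewer.camera("side")[155:275,300:460];cv2.imwrite("pics/s1.png",cv2.resize(a,None,fx=5,fy=5,interpolation=cv2.INTER_CUBIC))
E
```

```text
time_s: 1.35
eef_pos: [0.5174, -0.1124, 0.117]
eef_rot: [-0.003, 0.721, 0.693, -0.001]
wrist_force: [0.0, -0.2, -0.1]
opening: -0.002
grasp_force: 0.0
[ 0.51737811 -0.11235899  0.1169965 ] [[ 0.0401  0.9992 -0.0053]
 [ 0.9992 -0.0401  0.0027]
 [ 0.0025 -0.0054 -1.    ]] [ 0.01813353 -0.16864159 -0.14598779] [-4.38353985e-01  1.82397045e-01  1.79507305e+00  2.05502328e-04
  1.17006102e+00 -3.98327821e-01]
```

View pics/s1.png

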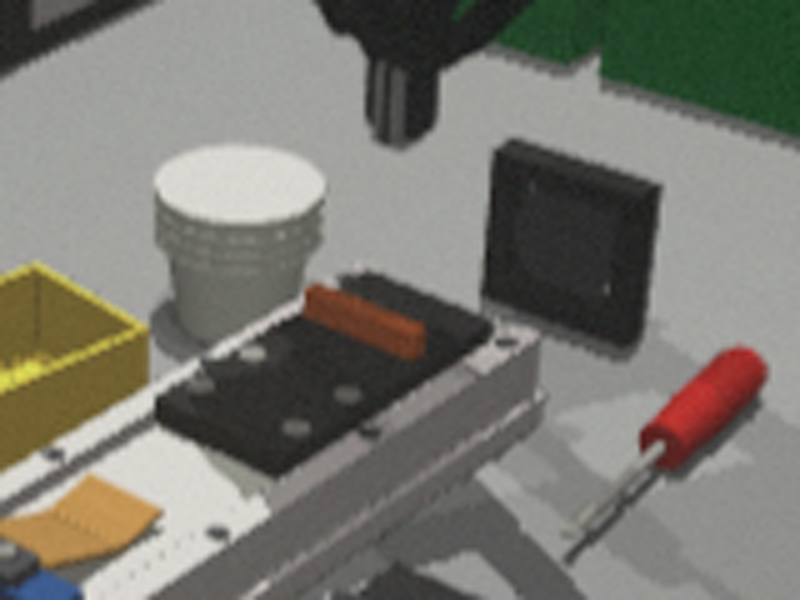

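The shut fingertips are at crop (395,140), above and just behind the orange bar at (365,320). The plate hasn't moved. I'll descend to just above the plate, slightly farther back.

```bash
python3 jog.py '-0.002,0,0.025,0,0,0,0
-0.002,0,0.045,0,0,0,0
-0.002,0,0.053,0,0,0,0
-0.002,0,0.053,0,0,0,0
-0.002,0,0.053,0,0,0,0'
python3 - <<'E'
from bench import ctrl, viewer
import cv2
from tri import *
from scipy.spatial.transform import Rotation as R
o=ctrl.get_obs();print(o["eef_pos"],R.from_quat(o["eef_rot"],scalar_first=True).as_matrix().round(4)[:,0],o["wrist_force"])
print(proj("side",o["eef_pos"]))
a=viewer.camera("side")[170:260,320:440];cv2.imwrite("pics/s2.png",cv2.resize(a,None,fx=6.5,fy=6.5,interpolation=cv2.INTER_CUBIC))
E
```

```text
time_s: 2.02
eef_pos: [0.5194, -0.1179, 0.0681]
eef_rot: [0.001, 0.723, 0.691, 0.0]
wrist_force: [-0.3, -0.7, 0.3]
opening: -0.001
grasp_force: 0.0
[ 0.51941964 -0.1179279   0.06807233] [ 4.41e-02  9.99e-01 -8.00e-04] [-0.33432252 -0.67417425  0.3249587 ]
[377.7470056  213.03276158]
```

View pics/s2.png

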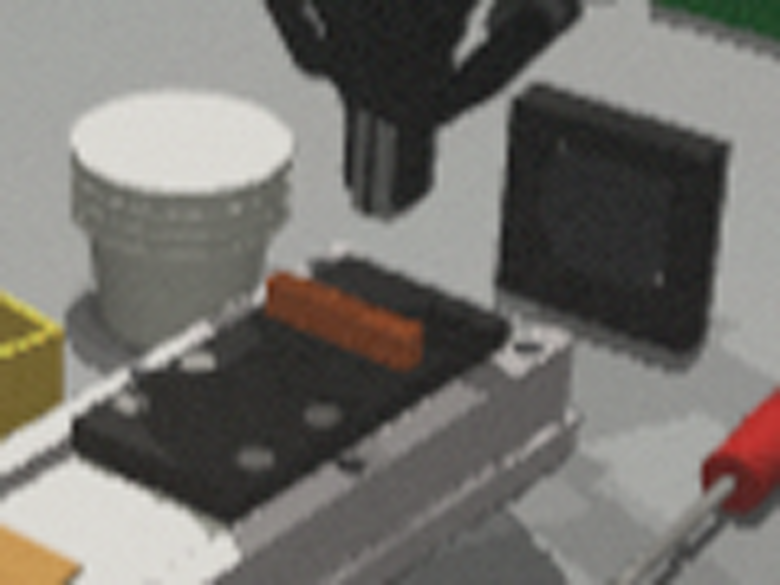

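The tips show at crop (378,215), but the reported TCP projects to (375,280), about 10 px lower. I'll re-shoot both views with the TCP projection marked before going lower.

```bash
python3 - <<'E'
from bench import ctrl, viewer
import cv2
from tri import *
o=ctrl.get_obs();X=o["eef_pos"];print(o["time_s"],X)
im=[]
for n,(r,c) in dict(side=(165,320),top=(215,330)).items():
    a=viewer.camera(n)[r:r+110,c:c+80];a=cv2.resize(a,None,fx=5,fy=5,interpolation=cv2.INTER_CUBIC)
    p=(proj(n,X)-[c,r])*5;print(n,proj(n,X),p);cv2.circle(a,tuple(int(v) for v in p),4,(255,0,255),1);im.append(a)
cv2.imwrite("pics/b.png",cv2.hconcat(im));print(ctrl.get_obs()["eef_pos"])
E
```

```text
2.075 [ 0.51943765 -0.117791    0.06803154]
side [377.70407927 213.07006145] [288.52039635 240.35030724]
top [394.33580736 266.95886325] [321.6790368  259.79431624]
[ 0.5192828  -0.11749653  0.06772445]
```

View pics/b.png

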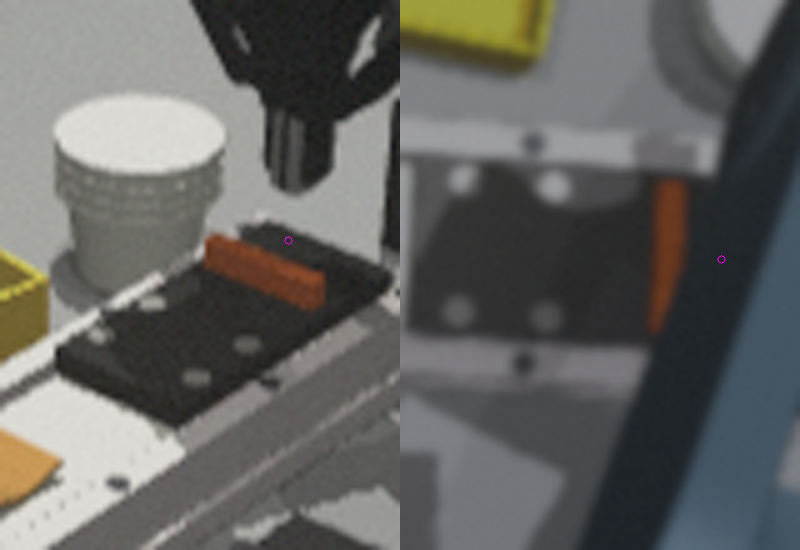

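In the side view the tips are at (292,192) and the TCP mark is at (288,240), so the tips look about 20 mm higher than reported. The top view is blocked by the arm. I'll go down gently and let contact force decide.

```bash
python3 jog.py '0,0,0.004,0,0,0,0
0,0,0.008,0,0,0,0
0,0,0.01,0,0,0,0
0,0,0.01,0,0,0,0'; python3 jog.py '0,0,0.002,0,0,0,0
0,0,0.004,0,0,0,0
0,0,0.004,0,0,0,0'
python3 - <<'E'
from bench import ctrl, viewer
import cv2
from tri import *
o=ctrl.get_obs();X=o["eef_pos"];print(o["time_s"],X)
p=viewer.camera_params("wrist");s=viewer.camera("wrist");cv2.imwrite("pics/w.png",s)
a=viewer.camera("side")[165:275,320:400];a=cv2.resize(a,None,fx=4.36,fy=4.36,interpolation=cv2.INTER_CUBIC)[:480]
cv2.imwrite("pics/w2.png",cv2.hconcat([cv2.resize(s,(440,330)),cv2.resize(a,(240,330))]))
print(p)
E
```

```text
time_s: 2.68
eef_pos: [0.5185, -0.1171, 0.0565]
eef_rot: [-0.0, 0.722, 0.692, -0.0]
wrist_force: [0.5, 0.8, -0.1]
opening: 0.002
grasp_force: 0.0
time_s: 3.05
eef_pos: [0.5186, -0.1171, 0.0527]
eef_rot: [-0.0, 0.722, 0.692, -0.0]
wrist_force: [-0.4, -0.7, -0.0]
opening: 0.003
grasp_force: 0.0
3.05 [ 0.51858519 -0.11711907  0.05269284]
{'fovy': 65.70646984690485, 'cx': 316.02112226064327, 'cy': 241.44377353387227, 'view': array([[ 9.99036567e-01, -4.38806625e-02, -6.51387930e-04,
        -5.24178529e-01],
       [ 4.20011623e-02,  9.60337761e-01, -2.75657916e-01,
         8.46720326e-02],
       [ 1.27216044e-02,  2.75364979e-01,  9.61255580e-01,
        -2.05348686e-01],
       [ 0.00000000e+00,  0.00000000e+00,  0.00000000e+00,
         1.00000000e+00]])}
```

View pics/w2.png

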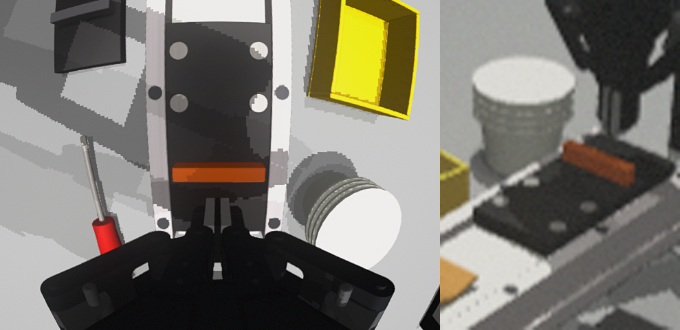

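In the wrist view the fingers at (219,200) are centred on the bar (172–266, row 173) and behind it. The force is still zero at TCP z = 0.053, so the tips are still above the plate, as both views suggest. I'll keep descending in small steps.

```bash
python3 jog.py '0,0,0.002,0,0,0,0
0,0,0.004,0,0,0,0
0,0,0.004,0,0,0,0';  python3 jog.py '0,0,0.002,0,0,0,0
0,0,0.004,0,0,0,0
0,0,0.004,0,0,0,0'
```

```text
time_s: 3.52
eef_pos: [0.5185, -0.1171, 0.0486]
eef_rot: [-0.0, 0.722, 0.692, -0.0]
wrist_force: [0.2, -0.2, -0.8]
opening: 0.002
grasp_force: 0.0
time_s: 3.9
eef_pos: [0.5185, -0.1171, 0.0446]
eef_rot: [-0.0, 0.722, 0.692, -0.0]
wrist_force: [0.3, 0.2, 0.2]
opening: -0.001
grasp_force: 0.0
```

```bash
python3 jog.py '0,0,0.002,0,0,0,0
0,0,0.004,0,0,0,0
0,0,0.004,0,0,0,0';  python3 jog.py '0,0,0.002,0,0,0,0
0,0,0.004,0,0,0,0
0,0,0.004,0,0,0,0';  python3 jog.py '0,0,0.001,0,0,0,0
0,0,0.002,0,0,0,0
0,0,0.002,0,0,0,0'
```

```text
time_s: 4.28
eef_pos: [0.5185, -0.1171, 0.0406]
eef_rot: [-0.0, 0.722, 0.692, -0.0]
wrist_force: [-0.1, -0.2, 0.4]
opening: -0.003
grasp_force: 0.0
time_s: 4.65
eef_pos: [0.5185, -0.1171, 0.0367]
eef_rot: [-0.0, 0.722, 0.692, -0.0]
wrist_force: [-0.2, 0.2, -0.4]
opening: -0.003
grasp_force: 0.0
time_s: 5.03
eef_pos: [0.5187, -0.1172, 0.0348]
eef_rot: [-0.0, 0.722, 0.692, -0.0]
wrist_force: [0.8, 0.2, 0.0]
opening: 0.003
grasp_force: 0.0
```

```bash
python3 jog.py '0,0,0.001,0,0,0,0
0,0,0.002,0,0,0,0
0,0,0.002,0,0,0,0';  python3 jog.py '0,0,0.001,0,0,0,0
0,0,0.002,0,0,0,0
0,0,0.002,0,0,0,0'
python3 - <<'E'
from bench import ctrl, viewer
import cv2
from tri import *
X=ctrl.get_obs()["eef_pos"];print(X,proj("side",X))
A=viewer.camera("side");cv2.imwrite("pics/s3full.png",A);a=A[180:270,320:440];cv2.imwrite("pics/s3.png",cv2.resize(a,None,fx=6.5,fy=6.5,interpolation=cv2.INTER_CUBIC))
b=cv2.imread("pics/side0.png")
# shift of the plate's nose/rivet patch against the first picture
for (r,c) in((225,330),(225,345)):
    t=b[r:r+30,c:c+30];m=cv2.matchTemplate(A[r-10:r+40,c-10:c+40],t,cv2.TM_CCOEFF_NORMED);print(cv2.minMaxLoc(m)[1::2])
E
```

```text
time_s: 5.4
eef_pos: [0.5186, -0.1171, 0.0328]
eef_rot: [-0.0, 0.722, 0.692, -0.0]
wrist_force: [-0.7, 1.0, -0.4]
opening: -0.002
grasp_force: 0.0
time_s: 5.78
eef_pos: [0.5186, -0.1172, 0.0308]
eef_rot: [-0.0, 0.722, 0.692, -0.0]
wrist_force: [-1.1, -0.2, -0.6]
opening: -0.003
grasp_force: 0.0
[ 0.51863414 -0.11716247  0.0307679 ] [376.90113512 227.86255815]
(0.983189046382904, (10, 10))
(0.9285585880279541, (10, 10))
```

View pics/s3.png

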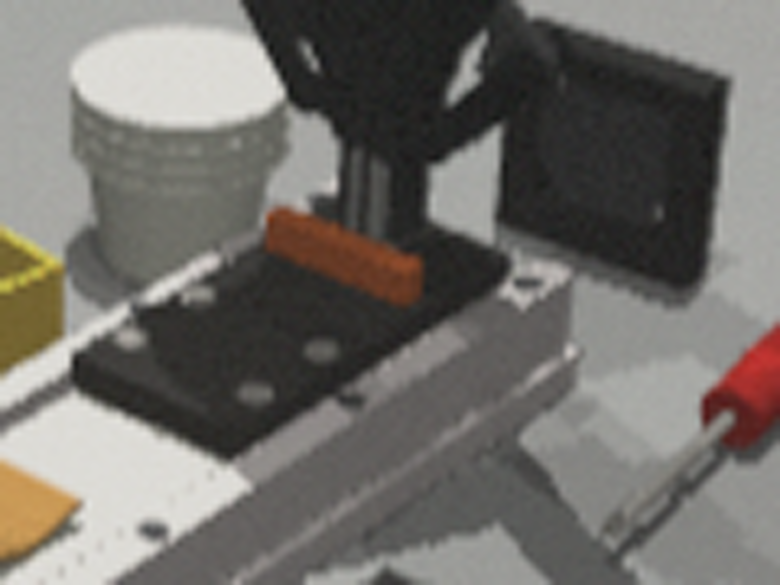

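The tips at (375,240) are now just behind and below the top of the bar, the plate hasn't moved, and there is still no contact. I'll continue in 2 mm steps.

```bash
python3 jog.py '0,0,0.002,0,0,0,0
0,0,0.002,0,0,0,0'|sed -n '2p;4p';  python3 jog.py '0,0,0.002,0,0,0,0
0,0,0.002,0,0,0,0'|sed -n '2p;4p';python3 jog.py '0,0,0.002,0,0,0,0
0,0,0.002,0,0,0,0'|sed -n '2p;4p'
```

```text
eef_pos: [0.5186, -0.1171, 0.0287]
wrist_force: [-0.8, -0.3, -0.4]
eef_pos: [0.5189, -0.1173, 0.0273]
wrist_force: [-2.8, 0.5, 5.9]
eef_pos: [0.5191, -0.1173, 0.0256]
wrist_force: [-0.9, 1.8, 7.2]
```

Contact came at TCP z ≈ 0.0275, with 6–7 N just as the bed begins to sink. Now I'll press about 9 mm further, to around 14 N.

```bash
python3 jog.py '0,0,0.002,0,0,0,0
0,0,0.004,0,0,0,0
0,0,0.006,0,0,0,0
0,0,0.006,0,0,0,0'|sed -n '2p;4p';  python3 jog.py '0,0,0.002,0,0,0,0
0,0,0.003,0,0,0,0
0,0,0.003,0,0,0,0'
```

```text
eef_pos: [0.5192, -0.1173, 0.0201]
wrist_force: [-3.2, 1.3, 11.5]
time_s: 7.45
eef_pos: [0.5194, -0.1174, 0.0174]
eef_rot: [0.001, 0.722, 0.692, 0.0]
wrist_force: [-4.8, 1.8, 13.7]
opening: -0.004
grasp_force: 6.9
```

The force is 13.7 N, about 10 mm down. Starting the slide now, 40 mm first.

```bash
python3 jog.py '0.004,0,0,0,0,0,0
0.01,0,0,0,0,0,0
0.016,0,0,0,0,0,0
0.022,0,0,0,0,0,0
0.028,0,0,0,0,0,0
0.034,0,0,0,0,0,0
0.04,0,0,0,0,0,0
0.04,0,0,0,0,0,0'
python3 - <<'E'
from bench import ctrl, viewer
import cv2
A=viewer.camera("top");cv2.imwrite("pics/t2.png",A);b=cv2.imread("pics/top0.png")
# front part of plate w/ rivets: template from first picture
t=b[248:282,328:365];m=cv2.matchTemplate(A[238:292,250:380],t,cv2.TM_CCOEFF_NORMED);v=cv2.minMaxLoc(m);print(v[1],v[3][0]+250-328,v[3][1]+238-248)
E
```

```text
time_s: 8.45
eef_pos: [0.5226, -0.0787, 0.0182]
eef_rot: [0.002, 0.722, 0.692, 0.0]
wrist_force: [-3.7, -2.3, 14.1]
opening: -0.003
grasp_force: 6.8
0.849719762802124 -19 -2
```

The plate followed, with the rivets shifting by −19 px (about 38 mm) at 14 N. Next the nose goes under the lip, another 40 mm, pressing slightly deeper.

```bash
python3 jog.py '0.004,0,0.001,0,0,0,0
0.01,-0.001,0.001,0,0,0,0
0.016,-0.001,0.001,0,0,0,0
0.022,-0.001,0.001,0,0,0,0
0.028,-0.001,0.001,0,0,0,0
0.034,-0.001,0.001,0,0,0,0
0.04,-0.001,0.001,0,0,0,0
0.04,-0.001,0.001,0,0,0,0'
python3 - <<'E'
from bench import ctrl, viewer
import cv2
A=viewer.camera("top");cv2.imwrite("pics/t3.png",A);b=cv2.imread("pics/t2.png")
t=b[244:282,312:345];m=cv2.matchTemplate(A[234:292,250:360],t,cv2.TM_CCOEFF_NORMED);v=cv2.minMaxLoc(m);print(v[1],v[3][0]+250-312,v[3][1]+234-244)
E
```

```text
time_s: 9.5
eef_pos: [0.5241, -0.0388, 0.0172]
eef_rot: [0.003, 0.722, 0.692, 0.001]
wrist_force: [0.2, -3.5, 11.2]
opening: 0.002
grasp_force: 7.0
0.8626355528831482 -18 -1
```

The nose is now at about 75 mm, under the lip, and the leaf is sharing the downforce. Continuing.

```bash
python3 jog.py '0.004,0,0.001,0,0,0,0
0.01,-0.001,0.001,0,0,0,0
0.016,-0.001,0.001,0,0,0,0
0.022,-0.001,0.001,0,0,0,0
0.028,-0.001,0.001,0,0,0,0
0.034,-0.001,0.001,0,0,0,0
0.04,-0.001,0.001,0,0,0,0
0.04,-0.001,0.001,0,0,0,0'
python3 - <<'E'
from bench import ctrl, viewer
import cv2
A=viewer.camera("top");cv2.imwrite("pics/t4.png",A);a=A[215:305,235:375];cv2.imwrite("pics/t4c.png",cv2.resize(a,None,fx=5,fy=5,interpolation=cv2.INTER_CUBIC))
E
```

```text
time_s: 10.55
eef_pos: [0.5247, 0.0015, 0.016]
eef_rot: [0.003, 0.722, 0.692, 0.001]
wrist_force: [0.3, -2.8, 10.6]
opening: -0.001
grasp_force: 7.2
```

View pics/t4c.png

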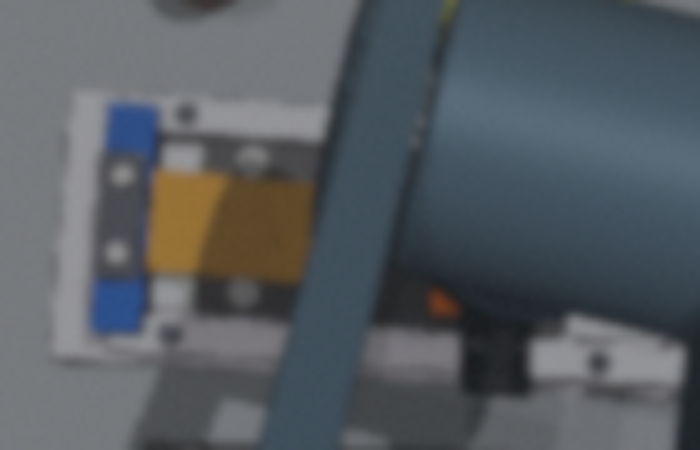

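The plate's nose is at columns 193–202 under the brass leaf. The gap to the blue stop is about 46 px, or roughly 18 mm. I'll finish it while watching the slide force.

```bash
python3 jog.py '0.004,0,0,0,0,0,0
0.01,0,0,0,0,0,0
0.014,0,0,0,0,0,0
0.016,0,0,0,0,0,0
0.016,0,0,0,0,0,0'|sed -n '2p;4p'; python3 jog.py '0.002,0,0,0,0,0,0
0.003,0,0,0,0,0,0
0.003,0,0,0,0,0,0'|sed -n '2p;4p'; python3 jog.py '0.002,0,0,0,0,0,0
0.003,0,0,0,0,0,0
0.003,0,0,0,0,0,0'
```

```text
eef_pos: [0.5253, 0.0171, 0.016]
wrist_force: [0.2, -5.1, 9.8]
eef_pos: [0.5254, 0.0192, 0.016]
wrist_force: [0.2, -9.7, 9.7]
time_s: 11.98
eef_pos: [0.5255, 0.0192, 0.016]
eef_rot: [0.005, 0.722, 0.692, -0.001]
wrist_force: [-2.7, -22.1, 9.6]
opening: -0.0
grasp_force: 13.2
```

The plate is home: the force rose to 22 N with no further motion. I'll relax the push to about zero, then lift straight up.

```bash
python3 jog.py '-0.002,0,0,0,0,0,0
-0.0035,0,0,0,0,0,0
-0.0035,0,0,0,0,0,0'
```

```text
time_s: 12.35
eef_pos: [0.5255, 0.0192, 0.016]
eef_rot: [0.003, 0.722, 0.691, 0.001]
wrist_force: [-0.0, -6.3, 9.4]
opening: 0.004
grasp_force: 9.1
```

```bash
python3 jog.py '-0.0005,0,-0.002,0,0,0,0
-0.001,0,-0.004,0,0,0,0
-0.001,0,-0.006,0,0,0,0
-0.001,0,-0.008,0,0,0,0
-0.001,0,-0.010,0,0,0,0
-0.001,0,-0.010,0,0,0,0'
```

```text
time_s: 13.1
eef_pos: [0.5227, 0.0192, 0.0236]
eef_rot: [0.001, 0.722, 0.692, -0.001]
wrist_force: [1.6, -5.4, -1.1]
opening: 0.0
grasp_force: 3.0
```

The fingers have left the plate's top but still lean on the bar with about 5 N. I'll back off 4 mm and rise.

```bash
python3 jog.py '-0.001,0,-0.002,0,0,0,0
-0.003,0,-0.003,0,0,0,0
-0.005,0,-0.006,0,0,0,0
-0.005,0,-0.02,0,0,0,0
-0.005,0,-0.05,0,0,0,0
-0.005,0,-0.09,0,0,0,0
-0.03,0,-0.12,0,0,0,0
-0.08,0,-0.13,0,0,0,0
-0.14,0,-0.13,0,0,0,0
-0.2,0,-0.13,0,0,0,0'
python3 jog.py '-0.06,-0.05,-0.03,0,0,0,0
-0.12,-0.1,-0.05,0,0,0,0
-0.15,-0.15,-0.05,0,0,0,0
-0.15,-0.15,-0.05,0,0,0,0'
python3 - <<'E'
from bench import ctrl, viewer
import cv2
A=viewer.camera("top");cv2.imwrite("pics/t5.png",A);b=cv2.imread("pics/top0.png")
t=b[246:284,376:391];m=cv2.matchTemplate(A[236:294,300:400],t,cv2.TM_CCOEFF_NORMED);v=cv2.minMaxLoc(m);print(v[1],v[3][0]+300-376,v[3][1]+236-246)
h=cv2.cvtColor(A,cv2.COLOR_BGR2HSV)
for n,I in(("0",b),("5",A)):
    h=cv2.cvtColor(I,cv2.COLOR_BGR2HSV)
    g=h[262,250:345,2];print(n,g.tolist())
    print(h[248,250:345,2].tolist())
E
```

```text
time_s: 14.35
eef_pos: [0.5143, -0.1811, 0.1556]
eef_rot: [0.001, 0.722, 0.692, 0.0]
wrist_force: [0.7, -0.2, -0.4]
opening: 0.0
grasp_force: 0.0
time_s: 14.85
eef_pos: [0.3557, -0.3246, 0.2056]
eef_rot: [0.001, 0.723, 0.691, -0.0]
wrist_force: [0.6, -0.2, 0.4]
opening: -0.0
grasp_force: 0.0
0.942450225353241 -68 -5
0 [140, 138, 127, 107, 87, 77, 79, 84, 84, 82, 78, 76, 78, 85, 98, 125, 135, 138, 138, 138, 138, 137, 138, 137, 137, 138, 137, 136, 137, 137, 136, 137, 136, 137, 136, 136, 137, 136, 135, 132, 126, 129, 134, 136, 136, 137, 138, 139, 138, 138, 137, 135, 131, 128, 134, 139, 142, 141, 140, 141, 141, 141, 141, 141, 141, 140, 141, 141, 141, 141, 141, 141, 141, 140, 141, 141, 141, 140, 141, 141, 133, 114, 88, 76, 75, 74, 74, 73, 74, 73, 74, 74, 73, 74, 72]
[140, 141, 138, 127, 109, 88, 82, 90, 102, 110, 106, 93, 80, 79, 87, 91, 96, 119, 133, 136, 137, 136, 137, 136, 137, 137, 137, 137, 138, 137, 137, 137, 139, 139, 139, 140, 139, 140, 141, 140, 141, 141, 140, 142, 141, 141, 140, 141, 140, 141, 141, 140, 140, 140, 140, 140, 141, 139, 141, 140, 141, 139, 139, 139, 139, 139, 138, 1
[... 276 characters left out ...]
 139, 139, 138, 139, 138, 139, 139, 137, 134, 131, 128, 127, 128, 129, 129, 131, 133, 132, 131, 131, 129, 122, 105, 84, 72, 73, 73, 72, 72, 72, 71, 78, 102, 126, 138, 138, 132, 115, 87, 74, 74, 72, 72, 74, 72, 74, 73, 72, 74, 73, 74, 73, 74, 74, 74, 74, 74, 76, 76, 88, 113, 133, 139, 142]
[141, 142, 138, 128, 108, 88, 81, 91, 104, 110, 106, 93, 82, 79, 88, 90, 90, 99, 98, 96, 93, 92, 94, 100, 113, 128, 135, 133, 122, 103, 87, 78, 75, 75, 73, 72, 74, 72, 72, 72, 81, 102, 125, 135, 138, 134, 124, 103, 81, 72, 71, 71, 71, 70, 72, 71, 70, 71, 71, 71, 72, 71, 72, 79, 101, 123, 132, 132, 126, 109, 86, 73, 71, 71, 71, 72, 73, 72, 73, 73, 73, 72, 72, 72, 71, 71, 71, 71, 73, 75, 76, 83, 95, 105, 107]
```

The bar shifted −68 px, about 134 mm, against the 132 mm needed. I'll check the final plate position numerically by triangulating the bar's centroid before and after, without another picture view.

```bash
python3 - <<'E'
from tri import *
import cv2
side=viewer.camera("side");cv2.imwrite("pics/s5.png",side)
I=cv2.imread
def cen(im,box):
    r0,r1,c0,c1=box;h=cv2.cvtColor(im[r0:r1,c0:c1],cv2.COLOR_BGR2HSV)
    m=cv2.inRange(h,(3,120,60),(25,255,255));n,_,st,ce=cv2.connectedComponentsWithStats(m)
    k=1+np.argmax(st[1:,4]);return ce[k]+[c0,r0],st[k]
a,sa=cen(I("pics/top0.png"),(240,290,370,400));b,sb=cen(I("pics/top5.png") if 0 else I("pics/t5.png"),(240,290,308,330))
c,sc=cen(I("pics/side0.png"),(205,232,355,390))
# after: predicted place
x0,e0=tri(a,c);u=np.array([.0436,.999,0]);p=proj("side",x0+.132*u-[0,0,.003]);print("pred",p)
r,q=int(p[1]),int(p[0]);d,sd=cen(side,(r-14,r+16,q-18,q+20))
x1,e1=tri(b,d);print(a,sa,b,sb,c,sc,d,sd);print(x0*1e3,e0,x1*1e3,e1);D=(x1-x0)*1e3;print(D,D@u)
E
```

```text
pred [332.66658004 244.11102918]
[383.05780347 266.01734104] [ 10  11   7  31 173] [315.54819277 261.90361446] [  4   7   8  31 166] [372.73195876 218.71649485] [  6   7  24  15 194] [333.342723   244.95305164] [  7   7  25  17 213]
[520.1384541  -97.32114954  62.6049821 ] 0.7226159643476535 [525.30938951  35.30312147  58.2997723 ] 0.6870958497656261
[  5.17093542 132.62427101  -4.30520981] 132.71709952684267
```

The plate moved 132.7 mm along the channel and sits 4.3 mm lower. It is home at about x = 130 with its top at about z = 50, held by the leaf.

```bash
python3 -c "
from bench import ctrl, viewer
print(ctrl.hand_in())"
```

```text
the job is handed in; nothing more can be done
None
```

I slid the plate home under the leaf spring and handed the job in; no verdict came back, but my last measurement puts the nose at fixture x ≈ 130 mm and the plate top at z ≈ 50 mm, with the arm clear.

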